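Close the canister with its double lid, then hold the outer cover up

TASK

First press the red pouring flap of the white canister down until it snaps shut. Then pick up the double lid as one piece by the orange knob of its inner lid, set it down (do not drop it) into the canister's mouth so that the inner lid is fully home with the blue cover still on it, and let go of the knob. Last, take the blue cover alone by its collar and lift it straight up, level, off the inner lid, which must stay seated; finish still holding the cover over the canister with at least 5 cm of clear air between it and the orange knob, and leave the salt jar, ramekin and shaker where they stand.

Things in the scene. Friction and masses are not known exactly. Their poses are not given: they have to be found in the camera images.
- canister: White round canister, fixed to the table by its black suction foot: outer diameter 103 (foot 112), 80 high, mouth inner diameter 96, wall 3.5. Origin: centre of its underside, z up. A pouring chute 46 wide sticks out on its -x side, to 100 from the axis, top at z = 58.
- mouth (a point): Centre of the canister's mouth, at rim height (80 above the table).
- flap (a joint): Hinge of the red flap over the chute, rad: 0 = shut (level), 0.7 = fully open stop. A light spring holds it open. At about 0.15 a nub under it meets a sprung catch; pressed past that with about 6 N, 30 from the hinge, it snaps (near 0.08) to 0 and stays; pressed less, it springs open again.
- flap_hinge (a point): Middle of the flap's hinge line: 52 from the canister's axis on its -x side, 60 above the table. The hinge line lies along the canister's y; the shut flap reaches from here outwards along the canister's -x.
- flap_press (a point): Point on the upper face of the red flap (50 long from the hinge, 46 wide, 4 thick), 30 from the hinge; moves with the flap. 62 above the table when shut.
- inner_lid: Orange inner lid, 120 g: plug 91 diameter, 12 deep, lower edge tapered; on it a disc 103 diameter, 4 thick, that rests on the canister's rim; on that a round upright knob 18 diameter through the cover's hole, top 72 above the origin. Origin: centre of the plug's underside, z up: on the table at first, 68 above the table when fully home.
- knob_top (a point): Centre of the top of the orange knob. The knob stands 28 free above the cover's collar while the cover is on; only these 28 can then be gripped. The white ring near its top is decoration.
- outer_cover: Blue outer cover, 110 g, loose on the inner lid: plate 118 diameter, 4 thick; central hole 21 diameter round the knob; skirt 12 below the plate, inner diameter 112; collar round the hole 36 outer diameter, 24 high. Origin: centre of the skirt's lower edge, z up; plate top at 16, collar top at 40; nested, it lies 4 above the inner lid's origin. Lifting the knob carries both; lifting the collar takes the cover alone.
- collar (a point): Point on the cover's axis at a good height to grip the collar: 30 above the cover's origin, 10 below the collar's top.
- salt_jar: Bystander: clear jar of salt with tan lid, 72 diameter, 78 high; origin centre of underside.
- ramekin: Bystander: white ribbed ramekin, 99 diameter, 43 high; origin centre of underside.
- shaker: Bystander: steel shaker with side handle, 69x96x105; origin centre of underside.

How it is judged:
On the way, in this order (a step that is already met when the one before it is completed fails the run):
1. the red flap is snapped shut (value of joint flap below 0.05 rad), for 0.2 s.
2. the inner lid is fully home in the mouth with the cover still nested on it, and the knob is released (z of inner_lid in the frame of canister between 0.065 and 0.072 m and horizontal distance between inner_lid and mouth below 0.006 m and angle between inner_lid's own z axis and vertical below 0.06 rad and z of outer_cover in the frame of inner_lid below 0.008 m and contact force between the fingers and inner_lid below 0.1 N and value of joint flap below 0.05 rad), for 0.2 s.
At the end, for the whole second after the job is handed in: Flap under 0.05 rad; inner lid home (3 mm in height, 6 mm sideways, 0.06 rad), still, untouched; cover gripped, still, level to 0.25 rad, its lower edge 50 mm or more above the knob, within 60 mm of the mouth axis, touching neither inner lid nor canister (value of joint flap below 0.05 rad and z of inner_lid in the frame of canister between 0.065 and 0.072 m and horizontal distance between inner_lid and mouth below 0.006 m and angle between inner_lid's own z axis and vertical below 0.06 rad and linear speed of inner_lid below 0.02 m/s and contact force between the fingers and inner_lid below 0.1 N and z of outer_cover in the frame of inner_lid above 0.122 m and horizontal distance between outer_cover and mouth below 0.06 m and angle between outer_cover's own z axis and vertical below 0.25 rad and linear speed of outer_cover below 0.03 m/s and contact force between the fingers and outer_cover above 0.5 N and contact force between outer_cover and inner_lid below 0.05 N and contact force between outer_cover and canister below 0.05 N); the arm keeps its last pose, push and grip.
It fails at once if the cover comes off the inner lid while the inner lid is not home in the mouth (z of outer_cover in the frame of inner_lid above 0.016 m and (z of inner_lid in the frame of canister below 0.064 m or z of inner_lid in the frame of canister above 0.073 m or horizontal distance between inner_lid and mouth above 0.008 m)).
It fails at once if the inner lid is dropped: let go more than 8 mm above its seat (z of inner_lid in the frame of canister above 0.076 m and contact force between the fingers and inner_lid below 0.05 N).
It fails at once if the salt jar is shifted more than 30 mm or tipped (distance of salt_jar from where it was at the start of the episode above 0.03 m or angle between salt_jar's own z axis and vertical above 0.3 rad).
It fails at once if the ramekin is shifted more than 30 mm or tipped (distance of ramekin from where it was at the start of the episode above 0.03 m or angle between ramekin's own z axis and vertical above 0.3 rad).
It fails at once if the shaker is shifted more than 30 mm or tipped (distance of shaker from where it was at the start of the episode above 0.03 m or angle between shaker's own z axis and vertical above 0.3 rad).
It also fails if it takes over 64 s, if anything falls off the work surface, if the arm or the gripper's body presses on something with over 40 N, if the wrist force passes 120 N, or if a joint passes its speed limit or range.

ROBOT

A 6-joint arm with a two-finger parallel gripper is mounted at the origin on a cart in front of the work surface, level with it; the furniture and walls round the work are solid. World frame = base frame: x ahead of the robot, y to its left, z up, the work surface at z = 0. Lengths are in m, angles in rad, forces in N, time in s.
With the tool pointing down it reaches from about 0.35 to 0.975 m from the base axis. Payload 4.9 kg.
Tool frame: the origin (TCP) lies at the very end of the fingers, on their centre line; the grasp point (between the pads) lies manip.grip_point_offset behind it (manip.grip_point_offset is the distance from the TCP to the grasp point, in m); z points along the fingers, y is the line along which they close (so a half turn about z gives the same grasp; the last joint's range is limited). The gripper opens to 85 mm and grips with 20 to 120 N. Pads are 22 mm wide; open, the fingers measure 114 mm over their backs; the gripper's body (76 mm by 85 mm) begins 54 mm behind the grasp point. The pads swing forward as they close: fully open they stand 13 mm farther back than shut.
Start: joints at [1.038, 0.053, 1.613, -0, 1.476, -0.119], TCP at [0.251, 0.572, 0.231] pointing down, gripper open.
Joint ranges: [-3.01, 3.01], [-1.01, 2.22], [0.06, 2.58], [-1.02, 4.17], [0.09, 2.62], [-3.14, 3.14]. Speed limits (rad/s): [2.57, 2.57, 3.14, 3.14, 3.14, 3.14].

INTERFACE

Orientations are given as a unit quaternion [w, x, y, z].
In Python, from plant import manip gives the robot as it stands.
- The arm moves only by the shell command python3 -m crank 'ROWS' [OPENING]. ROWS is JSON, a list of rows, each an object of numbers: "x", "y", "z": the shift along the tool's x, y, z in cm; "turn": the turn about the tool's z in rad. In form: [{"x": .., "y": .., "z": .., "turn": ..}, ...]. A call has 1 to 5 rows; each row shifts and turns the commanded pose from where the row before left it, along the tool's axes as they then stand; what a row does not reach is not made up. A row lasts 1/10 s, in which the tool goes at most 50 mm and 8.59 degrees, less where a joint would pass 70% of its speed; a pose out of reach is approached as far as the arm can. A call with a gripper value outside its range is refused whole. OPENING is the opening in per cent of the stroke, from 0 (shut) to 100 (fully open), set as the call begins (- or left out, the last holds). The fingers move at their own pace and stop on an object; the grip force is fixed at half the most. Time passes only in rows, so rows that do not move let the fingers close. It gives the time, the measured TCP pose, the force, the opening and the grip force at its end, in the units of the state.
- manip.state(): the state, without advancing time (a new reading comes with each control period).
- manip.grab_frame(name): name is "scene" or "top"; returns (picture, depth): 400x640x3 uint8, red, green, blue; 400x640 float32, m along the optical axis (not along the pixel's ray), 0 where there is no reading.
- manip.camera_model(name): a dict with "mtx" (3x3 intrinsics, pixels), "world_to_cam" (4x4, takes a point from world to camera coordinates). Camera axes: x right, y down, z forward; pixel columns grow to the right and rows downward; lengths in m; the calibration is good to about 2 mm. A picture is of the moment at which its call begins. camera_model takes no time and is no camera call.
- manip.job_done(): hands the job in; it is judged then, once.
The state is a dict: "time": time; "joint_pos": joint angles; "joint_vel": joint speeds; "joint_efforts": joint torques, N m; "tool_pos": TCP position; "tool_rot": TCP orientation; "contact_force": force on the tool from outside, world axes, zero at the start; "ft_torque": the same for the moment, N m; "gripper_width": opening from 0.0 (shut) to 1.0 (fully open); "grasp_force": force on a finger pad.
Only numpy, scipy, OpenCV 4.12 (cv2) and the standard library are available. Lean on these libraries where they do the work, as an engineer would, in place of code of your own. Each camera call takes 0.05 s, during which the arm holds its last target. There are 200 camera calls.

## Working session

There is one attempt and no reset: what is moved stays moved. The work goes in short steps, Python scripts to look and compute and a shell command to move; the robot and the scene stay as the last step left them, time stands still between calls to the robot, and variables do not carry over. Pictures are saved under pics/ and viewed, at most 10 in all, crops included, and the job is handed in when it is done.

```bash
mkdir -p pics; ls
cat > h.py <<'E'
import numpy as np,cv2
from plant import manip
def grab(n):
    im,d=manip.grab_frame(n); m=manip.camera_model(n); return im,d,np.array(m["mtx"]),np.array(m["world_to_cam"])
def cloud(d,K,T):
    v,u=np.mgrid[:d.shape[0],:d.shape[1]]
    p=np.stack([(u-K[0,2])/K[0,0]*d,(v-K[1,2])/K[1,1]*d,d],-1)
    return (p-T[:3,3])@T[:3,:3]
E
python3 - <<'E'
from h import *
print(manip.state(), manip.grip_point_offset)
for n in("scene","top"):
    im,d,K,T=grab(n); np.savez("pics/%s0.npz"%n,im=im,d=d,K=K,T=T)
    cv2.imwrite("pics/%s0.png"%n,im[:,:,::-1]); print(n,-T[:3,:3].T@T[:3,3],T[:3,:3].round(2).tolist())
E
```

```text
pics
{'time': 0.0, 'joint_pos': array([ 1.03800578e+00,  5.33396472e-02,  1.61431608e+00,  1.14253067e-05,
        1.47599222e+00, -1.19001795e-01]), 'joint_vel': array([-4.92867609e-04,  9.33829516e-05, -1.04584820e-03, -5.08983431e-04,
        2.10538505e-04,  1.22109746e-03]), 'joint_efforts': array([ 6.75354386e-04, -3.93685591e+01, -3.70174205e+01, -5.75154695e-05,
        7.11604502e-03,  9.04039979e-06]), 'tool_pos': array([0.25097624, 0.57170706, 0.2300605 ]), 'tool_rot': array([-3.34397881e-04,  2.05421932e-01,  9.78672966e-01, -9.71739631e-04]), 'contact_force': array([-0.28485678, -0.01150578, -0.02692417]), 'ft_torque': array([ 0.03318265, -0.00869533, -0.00291704]), 'grasp_force': 0.0, 'gripper_width': 1.0016096887358021} 0.0187
scene [ 0.34038856 -0.37251565  0.760893  ] [[0.89, -0.47, -0.0], [-0.37, -0.71, -0.6], [0.28, 0.53, -0.8]]
top [0.47206814 0.08876161 1.02177615] [[0.01, -1.0, -0.03], [-1.0, -0.01, -0.09], [0.09, 0.03, -1.0]]
```

View pics/scene0.png

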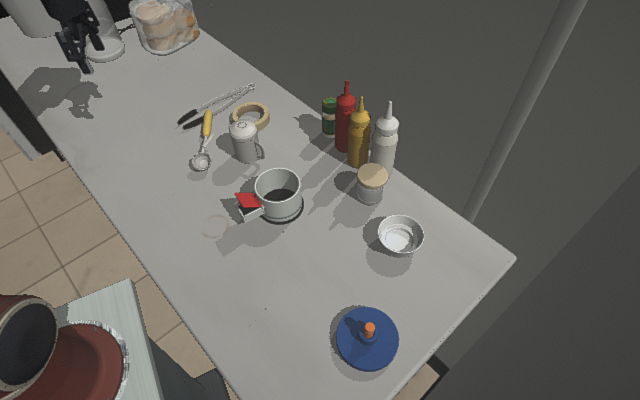

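View pics/top0.png

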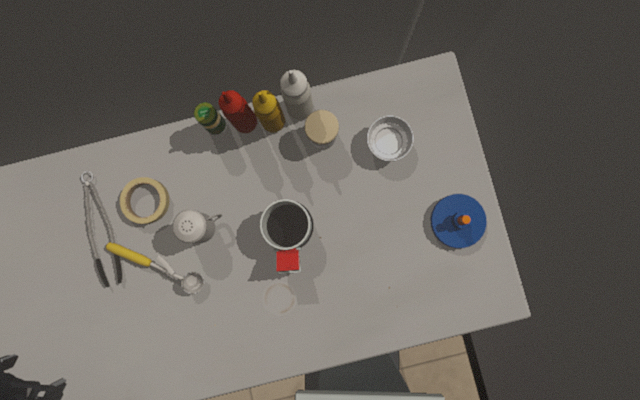

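The scene view shows the canister at about (278,193), the flap at (247,200) and the knob at (369,329). In the top view the mouth is at (286,225), the flap at (288,261) and the knob at (465,219).

Run:
```python
from h import *
S={}
def circ(p):
    A=np.c_[2*p,np.ones(len(p))]; s=np.linalg.lstsq(A,(p**2).sum(1),rcond=None)[0]; return s[:2],np.sqrt(s[2]+s[:2]@s[:2])
for n in("scene","top"):
    f=np.load("pics/%s0.npz"%n); im,d,K,T=[f[k] for k in("im","d","K","T")]
    P=cloud(d,K,T); hsv=cv2.cvtColor(im,cv2.COLOR_RGB2HSV); H,s,V=cv2.split(hsv)
    ok=d>0
    def rep(name,m):
        p=P[m&ok]; print(n,name,len(p),"mean",p.mean(0).round(4),"min",p.min(0).round(3),"max",p.max(0).round(3))
        return p
    v,u=np.mgrid[:400,:640]
    win=lambda a,b,c,e:(u>a)&(u<b)&(v>c)&(v<e)
    W={"scene":[(325,410,300,380),(225,310,160,225)],"top":[(425,495,185,255),(255,320,195,275)]}[n]
    org=(H<18)&(s>150)&(V>90)&win(*W[0]); p=rep("knob",org); top=p[p[:,2]>p[:,2].max()-.006]; print("  knobtop",top.mean(0).round(4),len(top))
    bl=(H>100)&(H<130)&(s>120)&win(*W[0]); p=rep("blue",bl); q=p[abs(p[:,2]-.02)<.006]; 
    h=cv2.convexHull(q[:,:2].astype(np.float32))[:,0]; print("  plate circle",circ(h),np.median(q[:,2]))
    red=((H<8)|(H>172))&(s>150)&win(*W[1]); p=rep("red",red)
    c=p.mean(0); print("  normal",np.linalg.svd(p-c)[2][2].round(3), "ang from mask hull")
    rim=win(*W[1])&~red&ok&(abs(P[...,2]-.08)<.004); q=P[rim]; print("  rim",circ(q[:,:2].astype(float)),len(q),q[:,2].mean())
    cc,_=circ(q[:,:2].astype(float)); dd=c[:2]-cc; print("  flap dir",np.degrees(np.arctan2(dd[1],dd[0])),np.linalg.norm(dd))
    tb=P[win(340,370,260,300) if n=="top" else win(280,320,260,300)]; print("  table z",tb[...,2].mean())
```

```text
scene knob 80 mean [ 0.5226 -0.1903  0.0677] min [ 0.515 -0.198  0.041] max [ 0.531 -0.181  0.074]
  knobtop [ 0.5227 -0.189   0.0717] 66
scene blue 2427 mean [ 0.5223 -0.1951  0.0208] min [ 0.465 -0.247  0.013] max [ 0.579 -0.131  0.047]
  plate circle (array([ 0.52262172, -0.18908427]), np.float64(0.0573129102980491)) 0.019907123728656745
scene red 261 mean [0.4353 0.1726 0.0775] min [0.415 0.15  0.06 ] max [0.459 0.198 0.091]
  normal [0.569 0.05  0.821] ang from mask hull
  rim (array([0.50298673, 0.17937231]), np.float64(0.05115817622864895)) 253 0.0791748988528407
  flap dir -174.2919274485966 0.06799864989962903
  table z 0.0027693304038983353
top knob 57 mean [ 0.5245 -0.1872  0.069 ] min [ 0.517 -0.195  0.04 ] max [ 0.533 -0.181  0.075]
  knobtop [ 0.5242 -0.1876  0.0714] 42
top blue 1912 mean [ 0.5246 -0.1884  0.0203] min [ 0.467 -0.244  0.01 ] max [ 0.58  -0.131  0.046]
  plate circle (array([ 0.5238377 , -0.18732548]), np.float64(0.057054280227935454)) 0.01928000488964064
top red 426 mean [0.4366 0.1751 0.0759] min [0.416 0.152 0.057] max [0.461 0.198 0.093]
  normal [-0.575 -0.056 -0.816] ang from mask hull
  rim (array([0.50408504, 0.1788859 ]), np.float64(0.05119872024454314)) 267 0.07910516236386478
  flap dir -176.82504318245938 0.06760253134990996
  table z 0.0027581008834473212
```

```bash
cat > go.py <<'E'
import sys
from h import *
from scipy.spatial.transform import Rotation as R
s=manip.state(); t=np.array([float(a) for a in sys.argv[1:4]])
w,x,y,z=s["tool_rot"]; r=R.from_quat([x,y,z,w]); 
print("shift cm",(r.inv().apply(t-s["tool_pos"])*100).round(2),"toolx",r.as_matrix()[:,0].round(3),"tilt",r.as_matrix()[:,2].round(3))
E
python3 go.py 0.422 0.1725 0.13
```

```text
shift cm [-31.71 -29.66  10.07] toolx [-0.916  0.402  0.   ] tilt [-0.001 -0.002 -1.   ]
```

```bash
python3 -m crank '[{"x":-3.0,"y":-2.5},{"x":-3.0,"y":-3.0},{"x":-3.0,"y":-3.0},{"x":-3.0,"y":-3.0},{"x":-3.0,"y":-3.0}]' 0; python3 go.py 0.422 0.1725 0.13
```

```text
shift cm [-31.71 -29.66  10.07] toolx [-0.916  0.402  0.   ] tilt [-0.001 -0.002 -1.   ]schema error: expected keys x, y, z, turn
```

All four keys are needed.

```bash
python3 -m crank '[{"x":-3.0,"y":-2.5,"z":0,"turn":0},{"x":-3.2,"y":-3.0,"z":0,"turn":0},{"x":-3.2,"y":-3.0,"z":0,"turn":0},{"x":-3.2,"y":-3.0,"z":0,"turn":0},{"x":-3.2,"y":-3.0,"z":0,"turn":0}]' 0; python3 go.py 0.422 0.1725 0.13
```

```text
time: 0.6
tool_pos: [0.3377, 0.3742, 0.2307]
tool_rot: [-0.0, 0.205, 0.979, -0.0]
contact_force: [0.8, -0.8, -0.8]
gripper_width: 0.145
grasp_force: 0.0
shift cm [-15.82 -15.08  10.08] toolx [-0.916  0.402  0.   ] tilt [-0.    -0.001 -1.   ]
```

```bash
python3 -m crank '[{"x":-3.2,"y":-3.0,"z":1,"turn":0},{"x":-3.2,"y":-3.0,"z":2.0,"turn":0},{"x":-3.2,"y":-3.0,"z":2.0,"turn":0},{"x":-3.2,"y":-3.0,"z":2.0,"turn":0},{"x":-3.0,"y":-3.0,"z":2.0,"turn":0}]'; python3 go.py 0.422 0.1725 0.10
```

```text
time: 1.1
tool_pos: [0.4222, 0.1733, 0.1403]
tool_rot: [0.0, 0.205, 0.979, 0.0]
contact_force: [0.0, 0.6, 0.4]
gripper_width: -0.0
grasp_force: 0.0
shift cm [-0.01 -0.08  4.03] toolx [-0.916  0.402 -0.   ] tilt [ 0.  0. -1.]
```

```bash
python3 -m crank '[{"x":0,"y":0,"z":0,"turn":0},{"x":0,"y":0,"z":0,"turn":0}]'; python3 go.py 0.422 0.1725 0.07
```

```text
time: 1.3
tool_pos: [0.4216, 0.1743, 0.1404]
tool_rot: [-0.001, 0.207, 0.978, -0.0]
contact_force: [0.7, -0.4, 1.5]
gripper_width: -0.001
grasp_force: 0.0
shift cm [-0.12 -0.14  7.04] toolx [-0.915  0.404  0.002] tilt [-0.002  0.    -1.   ]
```

```bash
python3 -m crank '[{"x":0,"y":-0.1,"z":1.5,"turn":0},{"x":0,"y":0,"z":1.5,"turn":0},{"x":0,"y":0,"z":1.5,"turn":0},{"x":0,"y":0,"z":1.5,"turn":0},{"x":0,"y":0,"z":1.2,"turn":0}]'
```

```text
time: 1.8
tool_pos: [0.4208, 0.1754, 0.0682]
tool_rot: [-0.0, 0.204, 0.979, -0.0]
contact_force: [-4.5, -0.1, 6.5]
gripper_width: -0.002
grasp_force: 3.0
```

```bash
python3 -m crank '[{"x":0,"y":0,"z":0.2,"turn":0},{"x":0,"y":0,"z":0.2,"turn":0},{"x":0,"y":0,"z":0.2,"turn":0},{"x":0,"y":0,"z":0.2,"turn":0},{"x":0,"y":0,"z":0,"turn":0}]'
```

```text
time: 2.3
tool_pos: [0.4221, 0.1744, 0.0618]
tool_rot: [0.001, 0.205, 0.979, 0.0]
contact_force: [0.2, 0.7, 1.2]
gripper_width: -0.003
grasp_force: 0.7
```

```bash
python3 -m crank '[{"x":0,"y":0,"z":0.1,"turn":0},{"x":0,"y":0,"z":0.1,"turn":0},{"x":0,"y":0,"z":0.1,"turn":0},{"x":0,"y":0,"z":0,"turn":0}]'
```

```text
time: 2.7
tool_pos: [0.4222, 0.1744, 0.0595]
tool_rot: [0.0, 0.205, 0.979, 0.0]
contact_force: [-2.7, 0.3, 7.4]
gripper_width: 0.003
grasp_force: 3.9
```

```bash
python3 -m crank '[{"x":0,"y":0,"z":-1,"turn":0},{"x":0,"y":0,"z":-2.5,"turn":0},{"x":0,"y":0,"z":-3,"turn":0},{"x":0,"y":0,"z":-3,"turn":0},{"x":0,"y":0,"z":-3,"turn":0}]'; python3 go.py 0.5235 -0.188 0.16
```

```text
time: 3.2
tool_pos: [0.4212, 0.1739, 0.1844]
tool_rot: [-0.0, 0.205, 0.979, -0.0]
contact_force: [0.5, 0.3, -0.5]
gripper_width: 0.001
grasp_force: 0.0
shift cm [-23.92 -29.02   2.46] toolx [-0.916  0.402  0.   ] tilt [-0. -0. -1.]
```

```bash
python3 -m crank '[{"x":-1.6,"y":-2.0,"z":0,"turn":0},{"x":-2.5,"y":-3.0,"z":0,"turn":0},{"x":-2.5,"y":-3.0,"z":0,"turn":0},{"x":-2.5,"y":-3.0,"z":0,"turn":0},{"x":-2.5,"y":-3.0,"z":0,"turn":0}]' 60;  python3 - <<'E'
from h import *
for n in("scene","top"):
    im,d,K,T=grab(n); P=cloud(d,K,T); H,s,V=cv2.split(cv2.cvtColor(im,cv2.COLOR_RGB2HSV))
    m=((H<8)|(H>172))&(s>150)&(d>0)&(np.hypot(P[...,0]-.43,P[...,1]-.175)<.06); p=P[m]; c=p.mean(0)
    print(n,len(p),c.round(4),np.linalg.svd(p-c)[2][2].round(3),np.percentile(p[:,2],[5,95]).round(3))
E
```

```text
time: 3.7
tool_pos: [0.4715, -0.0023, 0.1835]
tool_rot: [0.0, 0.205, 0.979, -0.0]
contact_force: [0.4, -1.1, -0.0]
gripper_width: 0.601
grasp_force: 0.0
scene 267 [0.4334 0.1732 0.0623] [ 0.001 -0.006 -1.   ] [0.06  0.064]
top 466 [0.4329 0.1747 0.0614] [-0.011 -0.03  -0.999] [0.059 0.064]
```

Flap level, shut. On to the knob.

```bash
python3 -m crank '[{"x":-2.5,"y":-3.0,"z":0,"turn":0},{"x":-2.5,"y":-3.0,"z":0,"turn":0},{"x":-2.5,"y":-3.0,"z":0,"turn":0},{"x":-2.5,"y":-3.0,"z":0,"turn":0},{"x":-2.0,"y":-2.5,"z":0,"turn":0}]'; python3 -m crank '[{"x":0,"y":0,"z":1.5,"turn":0},{"x":0,"y":0,"z":1.5,"turn":0},{"x":0,"y":0,"z":0,"turn":0}]'; python3 go.py 0.5235 -0.188 0.05
```

```text
time: 4.3
tool_pos: [0.5233, -0.1829, 0.1833]
tool_rot: [-0.0, 0.206, 0.979, -0.0]
contact_force: [0.9, -0.3, -0.4]
gripper_width: 0.597
grasp_force: 0.0
time: 4.6
tool_pos: [0.5207, -0.1794, 0.1493]
tool_rot: [-0.003, 0.205, 0.979, 0.001]
contact_force: [-0.8, 0.9, -0.7]
gripper_width: 0.597
grasp_force: 0.0
shift cm [-0.67 -0.68  9.92] toolx [-0.916  0.401  0.007] tilt [-0.006  0.003 -1.   ]
```

```bash
python3 -m crank '[{"x":-0.4,"y":-0.4,"z":1.5,"turn":0},{"x":-0.3,"y":-0.3,"z":1.5,"turn":0},{"x":0,"y":0,"z":1.5,"turn":0},{"x":0,"y":0,"z":1.5,"turn":0},{"x":0,"y":0,"z":0,"turn":0}]'; python3 go.py 0.5235 -0.188 0.048
```

```text
time: 5.1
tool_pos: [0.5246, -0.1897, 0.0896]
tool_rot: [-0.003, 0.205, 0.979, 0.001]
contact_force: [0.7, 0.2, -0.3]
gripper_width: 0.6
grasp_force: 0.0
shift cm [0.15 0.11 4.17] toolx [-0.916  0.402  0.006] tilt [-0.005  0.003 -1.   ]
```

```bash
python3 -m crank '[{"x":0.1,"y":0.1,"z":1,"turn":0},{"x":0,"y":0,"z":1,"turn":0},{"x":0,"y":0,"z":1,"turn":0},{"x":0,"y":0,"z":1.1,"turn":0},{"x":0,"y":0,"z":0,"turn":0}]'; python3 -m crank '[{"x":0,"y":0,"z":0,"turn":0},{"x":0,"y":0,"z":0,"turn":0},{"x":0,"y":0,"z":0,"turn":0},{"x":0,"y":0,"z":0,"turn":0},{"x":0,"y":0,"z":0,"turn":0}]' 0;python3 - <<'E'
from h import *
im,d,K,T=grab("scene"); c=im[270:390,300:440]; cv2.imwrite("pics/g.png",cv2.resize(c,None,fx=5,fy=5)[:,:,::-1])
E
```

```text
time: 5.6
tool_pos: [0.5248, -0.1889, 0.05]
tool_rot: [-0.002, 0.205, 0.979, 0.001]
contact_force: [-0.4, -0.3, -0.5]
gripper_width: 0.598
grasp_force: 0.0
time: 6.1
tool_pos: [0.5267, -0.19, 0.0532]
tool_rot: [0.001, 0.205, 0.979, -0.0]
contact_force: [-1.0, -1.0, 2.2]
gripper_width: 0.182
grasp_force: 58.8
```

View pics/g.png

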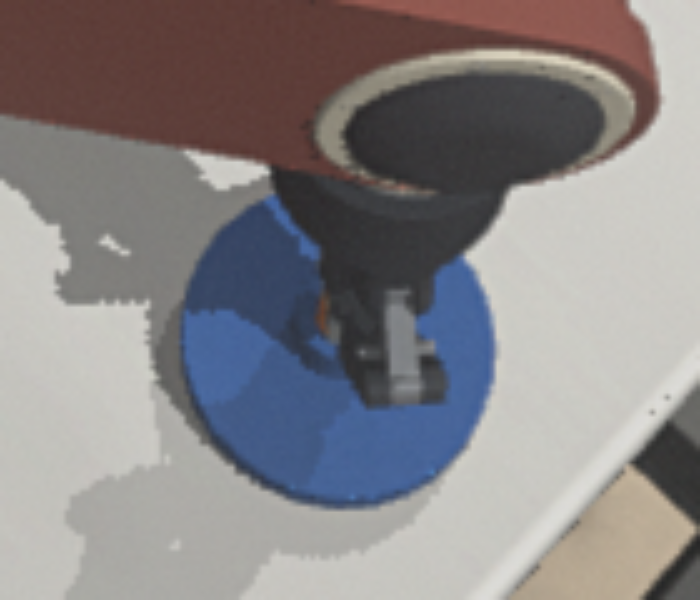

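The picture shows the fingers closed on the knob, a sliver of orange at (322,315), above the collar and with the cover undisturbed. Lifting.

```bash
python3 -m crank '[{"x":0,"y":0,"z":-0.5,"turn":0},{"x":0,"y":0,"z":-1.0,"turn":0},{"x":0,"y":0,"z":-1.5,"turn":0},{"x":0,"y":0,"z":-2,"turn":0},{"x":0,"y":0,"z":-2,"turn":0}]'; python3 -m crank '[{"x":0,"y":0,"z":-2,"turn":0},{"x":0,"y":0,"z":-2,"turn":0},{"x":0,"y":0,"z":-1.5,"turn":0},{"x":0,"y":0,"z":-0.5,"turn":0},{"x":0,"y":0,"z":0,"turn":0}]'
cat > lid.py <<'E'
from h import *
from scipy.optimize import least_squares
s=manip.state(); print("tcp",s["tool_pos"].round(4))
for n in("scene","top"):
    im,d,K,T=grab(n); P=cloud(d,K,T); H,S,V=cv2.split(cv2.cvtColor(im,cv2.COLOR_RGB2HSV))
    m=((H>100)&(H<130)&(S>120)&(d>0)).astype(np.uint8); p=P[(m>0)&(np.linalg.norm(P[...,:2]-s["tool_pos"][:2],axis=-1)<.1)]
    z=np.median(p[:,2]); q=p[abs(p[:,2]-z)<.008]; c=q.mean(0); nrm=np.linalg.svd(q-c,full_matrices=False)[2][2]
    h=cv2.convexHull(q[:,:2].astype(np.float32))[:,0].astype(float)
    # hull vertices lie on the plate edge unless the arm hides it: soft-L1 circle of known radius
    f=least_squares(lambda a:np.hypot(*(h-a).T)-.0575,np.median(h,0),loss="soft_l1",f_scale=.001)
    print(n,len(q),"z",z.round(4),"normal",nrm.round(3),"centre",f.x.round(4),"res",np.abs(f.fun).mean().round(4))
E
python3 lid.py; python3 go.py 0.5035 0.179 0.18
```

```text
time: 6.65
tool_pos: [0.5261, -0.1894, 0.1237]
tool_rot: [0.0, 0.205, 0.979, 0.0]
contact_force: [0.4, 0.0, -2.5]
gripper_width: 0.184
grasp_force: 58.6
time: 7.15
tool_pos: [0.5266, -0.1898, 0.1834]
tool_rot: [0.001, 0.205, 0.979, -0.0]
contact_force: [-0.5, -0.1, -2.5]
gripper_width: 0.188
grasp_force: 58.6
tcp [ 0.5266 -0.1898  0.1834]
scene 2169 z 0.1501 normal [-0.002 -0.002  1.   ] centre [ 0.5224 -0.1892] res 0.0004
top 1188 z 0.1484 normal [-0.004 -0.001 -1.   ] centre [ 0.5237 -0.1871] res 0.0026
shift cm [16.83 32.83  0.16] toolx [-0.916  0.402  0.002] tilt [-0.002  0.001 -1.   ]
```

```bash
python3 -m crank '[{"x":0.5,"y":1,"z":0,"turn":0},{"x":1,"y":2,"z":0,"turn":0},{"x":1.25,"y":2.5,"z":0,"turn":0},{"x":1.25,"y":2.5,"z":0,"turn":0},{"x":1.25,"y":2.5,"z":0,"turn":0}]'; python3 -m crank '[{"x":1.25,"y":2.5,"z":0,"turn":0},{"x":1.25,"y":2.5,"z":0,"turn":0},{"x":1.25,"y":2.5,"z":0,"turn":0},{"x":1.25,"y":2.5,"z":0,"turn":0},{"x":1.25,"y":2.5,"z":0,"turn":0}]'; python3 -m crank '[{"x":1.25,"y":2.5,"z":0,"turn":0},{"x":1.25,"y":2.5,"z":0,"turn":0},{"x":1.25,"y":2.5,"z":0,"turn":0},{"x":1,"y":2,"z":0,"turn":0},{"x":0.5,"y":0.5,"z":0,"turn":0}]'; python3 -m crank '[{"x":0,"y":0,"z":0,"turn":0},{"x":0,"y":0,"z":0,"turn":0},{"x":0,"y":0,"z":0,"turn":0}]'; python3 lid.py; python3 go.py 0.507 0.1775 0.15
```

```text
time: 7.75
tool_pos: [0.5194, -0.0705, 0.181]
tool_rot: [-0.001, 0.205, 0.979, 0.0]
contact_force: [0.9, 0.2, -2.3]
gripper_width: 0.184
grasp_force: 58.7
time: 8.25
tool_pos: [0.5122, 0.0691, 0.1811]
tool_rot: [-0.001, 0.205, 0.979, -0.0]
contact_force: [0.2, 0.1, -2.0]
gripper_width: 0.184
grasp_force: 58.7
time: 8.75
tool_pos: [0.5042, 0.1821, 0.1811]
tool_rot: [-0.001, 0.204, 0.979, -0.0]
contact_force: [-0.5, -0.3, -2.8]
gripper_width: 0.177
grasp_force: 58.8
time: 9.05
tool_pos: [0.5055, 0.1791, 0.1821]
tool_rot: [-0.0, 0.206, 0.979, -0.0]
contact_force: [1.0, 0.4, -2.7]
gripper_width: 0.182
grasp_force: 58.8
tcp [0.5055 0.1791 0.1821]
scene 1260 z 0.1488 normal [ 0.003 -0.009  1.   ] centre [0.5022 0.179 ] res 0.0007
top 301 z 0.1485 normal [ 0.001 -0.008  1.   ] centre [0.5049 0.1818] res 0.0005
shift cm [-0.19 -0.09  3.23] toolx [-0.915  0.403 -0.   ] tilt [-0. -0. -1.]
```

```bash
python3 -m crank '[{"x":-0.1,"y":0,"z":0.8,"turn":0},{"x":0,"y":0,"z":1,"turn":0},{"x":0,"y":0,"z":1,"turn":0},{"x":0,"y":0,"z":1,"turn":0},{"x":0,"y":0,"z":0.5,"turn":0}]'; python3 -m crank '[{"x":0,"y":0,"z":0.3,"turn":0},{"x":0,"y":0,"z":0.3,"turn":0},{"x":0,"y":0,"z":0.3,"turn":0},{"x":0,"y":0,"z":0.2,"turn":0},{"x":0,"y":0,"z":0,"turn":0}]'; python3 lid.py
```

```text
time: 9.65
tool_pos: [0.5054, 0.1793, 0.1371]
tool_rot: [-0.001, 0.205, 0.979, -0.001]
contact_force: [-0.3, 0.4, -3.5]
gripper_width: 0.184
grasp_force: 58.8
time: 10.15
tool_pos: [0.5079, 0.1797, 0.1299]
tool_rot: [0.002, 0.205, 0.979, 0.001]
contact_force: [1.9, 0.4, 2.6]
gripper_width: 0.178
grasp_force: 59.4
tcp [0.5079 0.1797 0.1299]
scene 1144 z 0.0967 normal [-0.008  0.01  -1.   ] centre [0.5043 0.1799] res 0.0006
top 269 z 0.0965 normal [ 0.024  0.01  -1.   ] centre [0.5069 0.1817] res 0.0013
```

```bash
python3 -m crank '[{"x":0.05,"y":-0.13,"z":0.0,"turn":0},{"x":0,"y":0,"z":0.2,"turn":0},{"x":0,"y":0,"z":0.2,"turn":0},{"x":0,"y":0,"z":0,"turn":0}]'; python3 lid.py
```

```text
time: 10.65
tool_pos: [0.5091, 0.1792, 0.1287]
tool_rot: [0.004, 0.205, 0.979, 0.002]
contact_force: [5.5, 0.9, 11.3]
gripper_width: 0.185
grasp_force: 60.6
tcp [0.5091 0.1792 0.1287]
scene 1135 z 0.0953 normal [-0.032  0.014 -0.999] centre [0.5047 0.1798] res 0.0007
top 262 z 0.0961 normal [ 0.026 -0.002  1.   ] centre [0.4057 0.1943] res 0.0099
```

The lid's -x side rides on the rim and pushes the tool towards +x, so I'll raise, shift +x and try again.

```bash
python3 -m crank '[{"x":0,"y":0,"z":-0.4,"turn":0},{"x":-0.2,"y":0.1,"z":-0.2,"turn":0},{"x":-0.15,"y":0.06,"z":0,"turn":0},{"x":0,"y":0,"z":0,"turn":0}]';  python3 lid.py; python3 -m crank '[{"x":0,"y":0,"z":0.2,"turn":0},{"x":0,"y":0,"z":0.2,"turn":0},{"x":0,"y":0,"z":0.2,"turn":0},{"x":0,"y":0,"z":0,"turn":0}]'; python3 lid.py
```

```text
time: 11.15
tool_pos: [0.5086, 0.1785, 0.1294]
tool_rot: [-0.001, 0.205, 0.979, -0.0]
contact_force: [1.1, 1.4, 0.0]
gripper_width: 0.185
grasp_force: 59.2
tcp [0.5086 0.1785 0.1294]
scene 1155 z 0.0961 normal [ 0.008 -0.01   1.   ] centre [0.5053 0.1791] res 0.0007
top 293 z 0.0959 normal [ 0.002 -0.008  1.   ] centre [0.5078 0.1822] res 0.0006
time: 11.65
tool_pos: [0.5095, 0.179, 0.124]
tool_rot: [0.0, 0.205, 0.979, 0.001]
contact_force: [2.9, 3.8, -0.8]
gripper_width: 0.183
grasp_force: 59.1
tcp [0.5095 0.179  0.124 ]
scene 1140 z 0.0908 normal [ 0.009  0.003 -1.   ] centre [0.5065 0.1787] res 0.0005
top 272 z 0.09 normal [-0.029  0.006  1.   ] centre [0.5097 0.1817] res 0.0013
```

```bash
python3 -m crank '[{"x":-0.04,"y":0.1,"z":0.1,"turn":0},{"x":0,"y":0,"z":0.1,"turn":0},{"x":0,"y":0,"z":0.1,"turn":0},{"x":0,"y":0,"z":0,"turn":0}]'; python3 lid.py
```

```text
time: 12.15
tool_pos: [0.51, 0.1792, 0.1212]
tool_rot: [-0.0, 0.205, 0.979, -0.0]
contact_force: [2.0, 1.3, 0.8]
gripper_width: 0.181
grasp_force: 59.3
tcp [0.51   0.1792 0.1212]
scene 1131 z 0.088 normal [-0.001  0.006 -1.   ] centre [0.5069 0.1793] res 0.0006
top 274 z 0.0873 normal [0.001 0.002 1.   ] centre [0.5096 0.1822] res 0.0004
```

```bash
python3 -m crank '[{"x":0,"y":0,"z":0.1,"turn":0},{"x":0,"y":0,"z":0.05,"turn":0},{"x":0,"y":0,"z":0,"turn":0}]'
```

```text
time: 12.55
tool_pos: [0.51, 0.1792, 0.1211]
tool_rot: [-0.0, 0.205, 0.979, -0.0]
contact_force: [-1.7, -0.5, 7.6]
gripper_width: 0.183
grasp_force: 60.0
```

```bash
python3 -m crank '[{"x":0,"y":0,"z":-0.1,"turn":0},{"x":0,"y":0,"z":0,"turn":0}]'; python3 -m crank '[{"x":0,"y":0,"z":0,"turn":0},{"x":0,"y":0,"z":0,"turn":0},{"x":0,"y":0,"z":0,"turn":0},{"x":0,"y":0,"z":0,"turn":0},{"x":0,"y":0,"z":0,"turn":0}]' 70; python3 -m crank '[{"x":0,"y":0,"z":0,"turn":0},{"x":0,"y":0,"z":0,"turn":0},{"x":0,"y":0,"z":0,"turn":0}]'; python3 lid.py; python3 go.py 0.5065 0.1795 0.09
python3 - <<'E'
from h import *
im,d,K,T=grab("scene"); c=im[130:240,210:340]; cv2.imwrite("pics/r.png",cv2.resize(c,None,fx=5,fy=5)[:,:,::-1])
E
```

```text
time: 12.75
tool_pos: [0.51, 0.1792, 0.1211]
tool_rot: [-0.0, 0.205, 0.979, -0.0]
contact_force: [-0.6, 1.0, 2.8]
gripper_width: 0.184
grasp_force: 59.5
time: 13.25
tool_pos: [0.5099, 0.1792, 0.1205]
tool_rot: [-0.0, 0.205, 0.979, -0.0]
contact_force: [-0.2, -0.1, -0.3]
gripper_width: 0.697
grasp_force: 0.0
time: 13.55
tool_pos: [0.5101, 0.1793, 0.1208]
tool_rot: [0.0, 0.205, 0.979, -0.0]
contact_force: [-1.0, -0.4, -0.5]
gripper_width: 0.703
grasp_force: 0.0
tcp [0.5101 0.1793 0.1208]
scene 1068 z 0.088 normal [ 0.002 -0.004  1.   ] centre [0.5068 0.1793] res 0.0006
top 198 z 0.0874 normal [-0.018 -0.002  1.   ] centre [0.5098 0.1819] res 0.0005
shift cm [ 0.33 -0.13  3.08] toolx [-0.916  0.402 -0.   ] tilt [ 0. -0. -1.]
```

View pics/r.png

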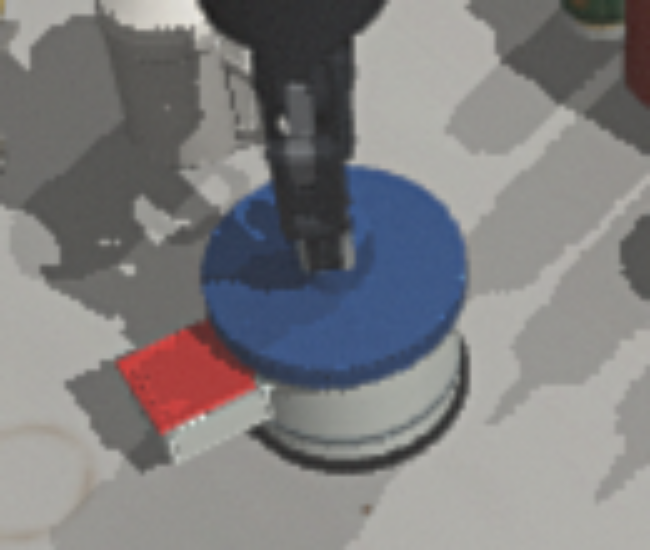

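The picture shows the cover seated level, its disc centred near (335,275), the fingers open, and the red flap flat at (185,375). Lowering onto the collar.

```bash
python3 -m crank '[{"x":0.3,"y":0,"z":0.6,"turn":0},{"x":0,"y":0,"z":0.7,"turn":0},{"x":0,"y":0,"z":0.7,"turn":0},{"x":0,"y":0,"z":0.7,"turn":0},{"x":0,"y":0,"z":0.2,"turn":0}]'; python3 -m crank '[{"x":0,"y":0,"z":0,"turn":0},{"x":0,"y":0,"z":0,"turn":0}]'
```

```text
time: 14.2
tool_pos: [0.5064, 0.1803, 0.0902]
tool_rot: [-0.001, 0.205, 0.979, -0.0]
contact_force: [-0.1, -0.6, 0.4]
gripper_width: 0.698
grasp_force: 0.0
time: 14.4
tool_pos: [0.5075, 0.1805, 0.0919]
tool_rot: [0.0, 0.205, 0.979, 0.0]
contact_force: [0.5, 0.1, 1.1]
gripper_width: 0.702
grasp_force: 0.0
```

```bash
python3 -m crank '[{"x":0,"y":0,"z":0,"turn":0},{"x":0,"y":0,"z":0,"turn":0},{"x":0,"y":0,"z":0,"turn":0},{"x":0,"y":0,"z":0,"turn":0},{"x":0,"y":0,"z":0,"turn":0}]' 0; python3 lid.py; python3 -m crank '[{"x":0,"y":0,"z":-0.2,"turn":0},{"x":0,"y":0,"z":-0.3,"turn":0},{"x":0,"y":0,"z":-0.3,"turn":0},{"x":0,"y":0,"z":-0.2,"turn":0},{"x":0,"y":0,"z":0,"turn":0}]'; python3 lid.py
```

```text
time: 14.9
tool_pos: [0.5079, 0.1807, 0.0926]
tool_rot: [0.001, 0.205, 0.979, 0.0]
contact_force: [0.4, 0.1, 3.9]
gripper_width: 0.385
grasp_force: 61.2
tcp [0.5079 0.1807 0.0926]
scene 998 z 0.088 normal [-0.001  0.006 -1.   ] centre [0.5072 0.1788] res 0.0007
top 149 z 0.0873 normal [-0.004 -0.012  1.   ] centre [0.51   0.1815] res 0.0007
time: 15.5
tool_pos: [0.5074, 0.1805, 0.102]
tool_rot: [0.0, 0.205, 0.979, 0.0]
contact_force: [0.4, -0.3, -1.1]
gripper_width: 0.385
grasp_force: 60.7
tcp [0.5074 0.1805 0.102 ]
scene 987 z 0.0974 normal [-0.002  0.003 -1.   ] centre [0.506  0.1783] res 0.0008
top 152 z 0.0967 normal [ 0.013 -0.005 -1.   ] centre [0.509  0.1817] res 0.0005
```

The cover alone is rising: the load is about 1.1 N and it is level.

```bash
python3 -m crank '[{"x":0,"y":0,"z":-0.5,"turn":0},{"x":0,"y":0,"z":-1,"turn":0},{"x":0,"y":0,"z":-1.2,"turn":0},{"x":0,"y":0,"z":-1.2,"turn":0},{"x":0,"y":0,"z":-1.2,"turn":0}]'; python3 -m crank '[{"x":0,"y":0,"z":-1.2,"turn":0},{"x":0,"y":0,"z":-1.2,"turn":0},{"x":0,"y":0,"z":-1.2,"turn":0},{"x":0,"y":0,"z":-1.2,"turn":0},{"x":0,"y":0,"z":-1.2,"turn":0}]';  python3 -m crank '[{"x":0,"y":0,"z":-1.2,"turn":0},{"x":0,"y":0,"z":-0.8,"turn":0},{"x":0,"y":0,"z":-0.3,"turn":0},{"x":0,"y":0,"z":0,"turn":0},{"x":0,"y":0,"z":0,"turn":0}]'; python3 -m crank '[{"x":0,"y":0,"z":0,"turn":0},{"x":0,"y":0,"z":0,"turn":0},{"x":0,"y":0,"z":0,"turn":0},{"x":0,"y":0,"z":0,"turn":0}]'; python3 lid.py
python3 - <<'E'
from h import *
im,d,K,T=grab("scene"); P=cloud(d,K,T); H,S,V=cv2.split(cv2.cvtColor(im,cv2.COLOR_RGB2HSV))
m=(H>3)&(H<18)&(S>150)&(d>0)&(np.hypot(P[...,0]-.505,P[...,1]-.18)<.06); p=P[m]; print(len(p),np.percentile(p[:,2],[5,50,95]).round(4))
c=im[90:240,200:350]; cv2.imwrite("pics/f.png",cv2.resize(c,None,fx=4,fy=4)[:,:,::-1])
E
```

```text
time: 16.1
tool_pos: [0.5077, 0.1806, 0.1546]
tool_rot: [0.001, 0.205, 0.979, 0.0]
contact_force: [-0.1, -0.4, -2.0]
gripper_width: 0.394
grasp_force: 60.7
time: 16.6
tool_pos: [0.5073, 0.1805, 0.2138]
tool_rot: [-0.0, 0.205, 0.979, 0.0]
contact_force: [0.2, -0.9, -2.0]
gripper_width: 0.391
grasp_force: 60.7
time: 17.1
tool_pos: [0.507, 0.1804, 0.2351]
tool_rot: [-0.001, 0.205, 0.979, -0.0]
contact_force: [0.4, 0.8, -0.8]
gripper_width: 0.391
grasp_force: 60.7
time: 17.5
tool_pos: [0.5072, 0.1805, 0.2356]
tool_rot: [-0.0, 0.205, 0.979, -0.0]
contact_force: [0.6, 0.3, -0.9]
gripper_width: 0.388
grasp_force: 60.7
tcp [0.5072 0.1805 0.2356]
scene 1198 z 0.231 normal [ 0.004 -0.006  1.   ] centre [0.5067 0.1787] res 0.0005
top 213 z 0.2306 normal [-0.016 -0.013 -1.   ] centre [0.4542 0.1313] res 0.0128
1212 [0.0822 0.0842 0.1188]
```

View pics/f.png

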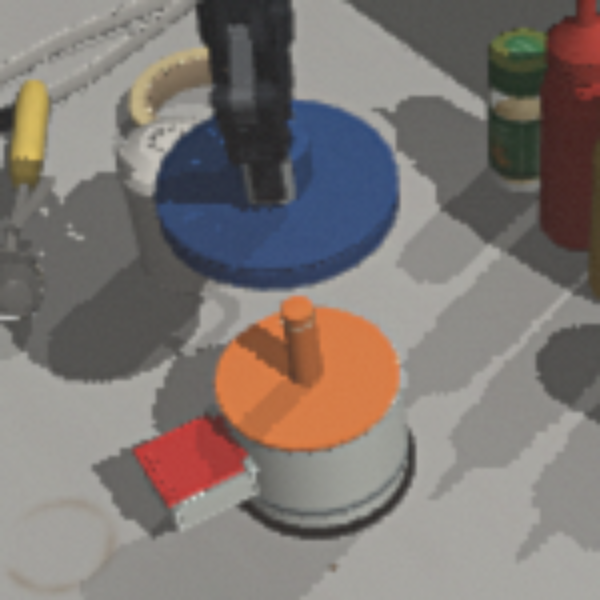

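The inner lid is home and level (disc top at 0.084, disc near (308,378)). The flap is shut, and the cover is level, 75 mm above the knob.

```bash
python3 -c "
from plant import manip
print(manip.job_done())"
```

```text
the job is handed in; nothing more can be done
None
```

I handed the job in at about 17.6 s of the 64 s: the flap is snapped shut, the inner lid is fully home and released, and the cover is held level about 75 mm above the knob; the first try at seating the lid caught on the rim and needed a small shift, and the hand-in returned no verdict.

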